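# Start a self-tapping thumb screw in the display foot

## Robot

A 7-joint arm with a two-finger parallel gripper is mounted at the origin on the work surface. World frame = base frame: x ahead of the robot, y to its left, z up, the work surface at z = 0. Lengths are in m, angles in rad, forces in N, time in s.
With the tool pointing down it reaches from about 0.425 to 0.925 m from the base axis. Payload 6.8 kg.
Tool frame: the origin (TCP) lies on the centre line of the jaws, within the pads' length; the fingertips stand 14 mm ahead of it and the grasp point (between the pads) lies 5 mm behind it (r.nose_length is the distance from the TCP to the fingertips, in m); z points along the fingers, y is the direction in which the jaws open and shut (so a half turn about z gives the same grasp; the last joint's range is limited). The gripper opens to 85 mm and grips with 20 to 120 N. Pads are 22 mm wide; open, the fingers measure 114 mm over their backs; the gripper's body (76 mm by 85 mm) begins 54 mm behind the grasp point. The pads swing forward as they close: fully open they stand 13 mm farther back than shut.
Start: joints at [1.07, 0.477, 0.022, 1.555, -0.011, 1.109, -0.083], TCP at [0.258, -0.624, 0.245] pointing down, gripper open.
Joint ranges: [-2.96, 2.96], [-0.34, 2.1], [-1.41, 1.46], [0.24, 2.44], [-1.37, 4.51], [0.17, 1.92], [-2.96, 2.96]. Speed limits (rad/s): [2.39, 2.39, 3.14, 3.14, 3.14, 3.14, 3.14].

## Interface

Orientations are given as a rotation vector (axis times angle).
In Python, from bench import r, imaging, look_for, outline_of gives the robot as it stands. The module is installed in compiled form; this text tells all that it offers.
- The arm moves only by the tool carry_out, never from a script. Its arguments are lists of equal length, an entry for each row: "offset": the shift along the tool's x, y, z as a fraction of full scale, a list of three; "turn": the turn, a rotation vector about the tool's x, y, z as a fraction of full scale, a list of three. A call has 1 to 8 rows; each row is the pose to reach, as a shift and turn from the pose commanded when the call began, along the tool's axes at that moment; what a row does not reach only later rows make up. Full scale, the value 1, is 0.5 m for a shift and 1.5 rad for a turn. A row lasts 1/10 s, in which the tool goes at most 50 mm and 8.59 degrees, less where a joint would pass 70% of its speed; a pose out of reach is approached as far as the arm can. A call with a number of a shift or a turn outside -1 to 1 is refused whole. A call with a gripper value outside its range is refused whole. "hand" is the closure, from 0 (fully open) to 1 (shut), set as the call begins (left out, the last holds). The fingers move at their own pace and stop on an object; "force" is the grip in N (left out, the last holds). Time passes only in rows, so rows that repeat a pose let the fingers close. It gives the time, the measured TCP pose, the force and the opening at its end, in the units of the state.
- r.get_obs(): the state, without advancing time (a new reading comes with each control period).
- imaging.grab_frame(name): name is "side" or "top"; returns a dict with "pixels" (480x640x3 uint8, red, green, blue), "fx", "fy", "cx", "cy" (pixels), "R" (3x3) and "t" (3): a world point X has camera coordinates R X + t. Camera axes: x right, y down, z forward; pixel columns grow to the right and rows downward; lengths in m; the calibration is good to about 2 mm. A picture is of the moment at which its call begins. There is no depth.
- r.hand_in(): hands the job in, once; it reports no verdict.
Trained networks look in the newest picture that a camera, given by its name, has taken for a name from the list of things; names that differ only in an ending like _2 or _b are one class to them, and where a whole thing is asked for, a point or a joint stands for the part that bears it (a point fixed in the world has none). Each returns a list of dicts, best first, with "score" (0 to 1); they miss things now and then, are a little off and sometimes report something else, mostly with a low value. They report only what shows in the picture. A call takes as long as a camera call. They do not tell look-alikes from the thing itself.
- look_for(query, camera): "xyz" ([x, y, z] in m, in the coordinates of the camera as it stood for that picture, good to about 4 mm: the middle of the surface that is visible of it).
- outline_of(query, camera): "region" (480x640 bool, what is visible of it).
The state is a dict: "clock": time; "joints": joint angles; "qvel": joint speeds; "tau": joint torques, N m; "tcp_pos": TCP position; "orientation": TCP orientation; "contact_force": force on the tool from outside, world axes, zero at the start; "moment": the same for the moment, N m; "grip_width": finger opening in m.
Only numpy, scipy, OpenCV 4.12 (cv2) and the standard library are available. Lean on these libraries where they do the work, as an engineer would, in place of code of your own. Each camera call takes 0.05 s, during which the arm holds its last target. There are 200 camera calls.

## Task

Take the blue thumb screw from the rack, stand it tip down in the plain pilot hole of the white boss on the mounting foot, and start its thread: press it firmly down while turning it clockwise until it has cut about half a turn, then let go so that it stands by itself. It only bites while pressed hard, but the boss cracks if the screw bears on it with more than 30 N. Leave the white and orange screws, the bottles, the jar and its lid where they are.

Things in the scene. Friction and masses are not known exactly. Their poses are not given: they have to be found in the camera images.
- screw_grip (a point): Blue thumb screw (30 g), loose, upright in a rack hole. This point: middle of its flat wing head, a bar 36 mm long (point x), 10 mm thick (y), 24 mm high (12 mm above and below), to be pinched from above across the 10 mm. Below it a 9 mm neck, then from 22 to 26 mm below this point a collar 22 mm across, then the 10 mm shank. z points up from tip to head. Its yaw is within 0.7 rad of the rack's.
- screw_tip (a point): Lower end of the blue screw's shank, 60 mm below screw_grip on its axis; z from tip to head. The shank is 10 mm across and 34 mm long from tip to collar, slightly tapered at the tip.
- bore (a point): Centre of the mouth of the pilot hole in the top of the white boss, 40 mm above the table; z up. The hole is upright, 11.5 mm wide, chamfered. Somewhere 14 to 24 mm below the mouth (drilled differently each time, not visible) the screw's tip meets soft plastic, which yields about 1 mm for each 8 N of push. Over 30 N the boss cracks. Let go, the screw stands in the hole.
- thread (a joint): Thread cut so far, rad of clockwise turn (seen from above): 0 at the start, 3.8 at most. Pushed with less than roughly 6 to 9 N (it varies) the screw spins without cutting; pushed harder and turned clockwise it cuts and sinks 1 mm per rad, so the hand must follow it down. Pushing alone does not drive it in. A cut thread stays, so the screw can be gripped again for another stroke.
- rack: Fixed aluminium rack 70 mm (its x) by 200 mm (its y) by 40 mm high; origin at the centre of its underside. Three upright holes 12.5 mm wide, 70 mm apart along its y, each hold one thumb screw, whose collar rests on the rack's top and whose tip is 6 mm above the table.
- white_screw: Thumb screw of the same shape with a white head, in another hole of the rack; not wanted. Origin at its tip.
- orange_screw: Thumb screw of the same shape with an orange head, in another hole of the rack; not wanted. Origin at its tip.
- vial_a: Square clear bottle with a white cap, 46 mm square, 107 mm high, loose; origin at the centre of its underside. To be left alone.
- vial_b: Another such bottle, to be left alone.
- vial_c: Another such bottle, to be left alone.
- jar: White round jar, 100 mm across, 150 mm high, loose; origin at the centre of its underside. To be left alone.
- jar_lid: Grey round lid lying on the bench, 82 mm across, 22 mm high; origin at the centre of its underside. To be left alone.
- screw: The same blue screw as a whole; origin at its tip (screw_tip).
- foot: The fixed grey mounting foot, 80 mm (x) by 146 mm (y), plates 12 mm high, bolt heads to 18 mm, with the white boss 46 mm square and 40 mm high in its middle; origin at the centre of its underside, straight below bore.
Things that resemble listed ones, but are neither listed nor needed, are in the scene too. What is shaped like the foot but red is not meant. Several things have the shape of the screw; the one meant has the colours described above.

How it is judged:
By the outcome, as a careful person would: the job done as asked, in the order asked, and still so for the second after the job is handed in, with the robot touching nothing.
It also fails if it takes over 67 s, if anything falls off the work surface, if the arm or the gripper's body presses on something with over 40 N, if the wrist force passes 120 N, or if a joint passes its speed limit or range.

## Working session

There is one attempt and no reset: what is moved stays moved. The work goes in short steps, Python scripts to look and compute and a tool call to move; the robot and the scene stay as the last step left them, time stands still between calls to the robot, and variables do not carry over. Pictures are saved under pics/ and viewed, about 8 in all and at most 12, crops included, and the job is handed in when it is done.

Besides the shell and the picture viewer there is one more tool, called after "Call:" as a command line: name --argument value ..., lists and objects as JSON in quotes. carry_out: Moves the arm, as the interface text tells. Shift numbers are shares of 0.5 m and turn numbers shares of 1.5 rad, none past 1 either way. Its arguments: {"type":"object","properties":{"offset":{"type":"array","items":{"type":"array","items":{"type":"number","minimum":-1,"maximum":1}}},"turn":{"type":"array","items":{"type":"array","items":{"type":"number","minimum":-1,"maximum":1}}},"hand":{"type":"number"},"force":{"type":"number"}},"required":["offset","turn"]}

```bash
mkdir -p pics
cat > h.py <<'E'
import numpy as np, cv2
from scipy.spatial.transform import Rotation as Ro
from bench import r, imaging, look_for, outline_of
def w(f,p): return f['R'].T@(np.array(p)-f['t'])
def px(f,X):
    c=f['R']@np.array(X)+f['t']; return np.array([f['fx']*c[0]/c[2]+f['cx'],f['fy']*c[1]/c[2]+f['cy']])
def ray(f,uv,z):
    d=f['R'].T@np.array([(uv[0]-f['cx'])/f['fx'],(uv[1]-f['cy'])/f['fy'],1]); o=-f['R'].T@f['t']
    return o+d*(z-o[2])/d[2]
def save(n,im): cv2.imwrite('pics/'+n,cv2.cvtColor(im,cv2.COLOR_RGB2BGR))
E
python3 - <<'E'
from h import *
np.set_printoptions(precision=4,suppress=True)
o=r.get_obs(); print({k:o[k] for k in('clock','tcp_pos','orientation','joints','grip_width','contact_force')}, r.nose_length)
for c in('top','side'):
    f=imaging.grab_frame(c); save(c+'1.png',f['pixels']); print(c,f['fx'],f['cx'],f['cy'],-f['R'].T@f['t'],f['R'].tolist())
    for q in('screw_grip','screw','foot','rack','bore'):
        for d in look_for(q,c)[:5]: X=w(f,d['xyz']); print(c,q,round(d['score'],2),X,px(f,X).round())
E
```

```text
{'clock': 0.0, 'tcp_pos': array([ 0.2581, -0.6231,  0.2444]), 'orientation': array([-3.0795, -0.6127,  0.0008]), 'joints': array([ 1.0699,  0.4778,  0.0224,  1.5564, -0.0115,  1.1093, -0.0831]), 'grip_width': 0.08531699332612451, 'contact_force': array([ 0.7281, -0.2017,  0.6417])} 0.014
top 616.3061488209249 315.75645961623053 231.77543400313857 [0.3836 0.1123 1.4433] [[0.022622764828648705, -0.9996848101221233, 0.010885353581859747], [-0.9904552364643074, -0.02389203443028398, -0.13574827899909125], [0.1359655657581751, -0.007710454064228235, -0.9906835588754781]]
top screw_grip 0.54 [0.5271 0.0746 0.0821] [328. 251.]
top screw 0.59 [0.5258 0.0777 0.0774] [326. 252.]
top screw 0.46 [0.6252 0.115  0.0752] [310. 208.]
top foot 0.97 [ 0.3488 -0.1943  0.0107] [442. 335.]
top foot 0.89 [ 0.5143 -0.1338  0.0149] [416. 262.]
top foot 0.88 [0.3731 0.0356 0.0121] [342. 322.]
top rack 0.97 [0.5253 0.1409 0.0413] [298. 253.]
top bore 0.88 [0.3757 0.0357 0.0176] [342. 320.]
top bore 0.78 [ 0.5136 -0.1363  0.0149] [417. 262.]
top bore 0.56 [ 0.346  -0.1958  0.0131] [443. 336.]
side 454.02652881
[... 189 characters left out ...]
512953552], [0.10072605114920345, 0.8265322683840339, -0.5538038208064578]]
side screw_grip 0.65 [0.6256 0.1042 0.0574] [366. 257.]
side screw_grip 0.57 [0.5225 0.0662 0.0661] [319. 266.]
side screw 0.72 [0.6277 0.1055 0.0565] [367. 257.]
side screw 0.65 [0.5249 0.0677 0.0636] [320. 267.]
side foot 0.84 [ 0.5124 -0.1648  0.017 ] [326. 374.]
side foot 0.8 [ 0.3531 -0.2236  0.0126] [224. 414.]
side foot 0.68 [0.3771 0.0064 0.0152] [246. 309.]
side foot 0.24 [0.5271 0.0691 0.0657] [321. 265.]
side rack 0.86 [0.5226 0.0749 0.0398] [318. 274.]
side bore 0.79 [0.3796 0.0079 0.0126] [247. 310.]
side bore 0.76 [ 0.5109 -0.1659  0.0157] [325. 375.]
side bore 0.56 [ 0.3532 -0.2246  0.0166] [224. 413.]
```

View pics/top1.png

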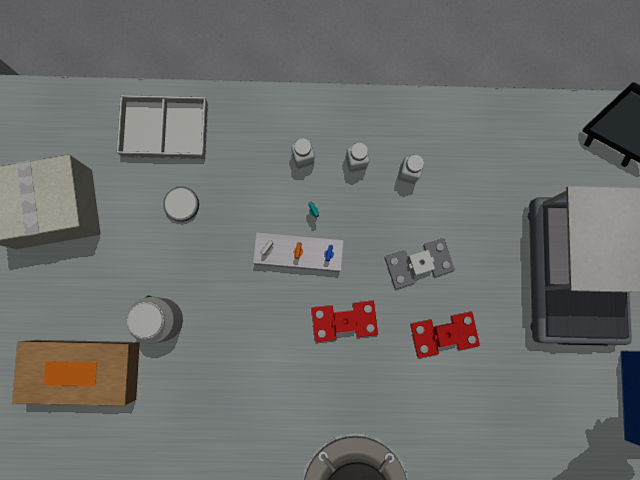

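View pics/side1.png

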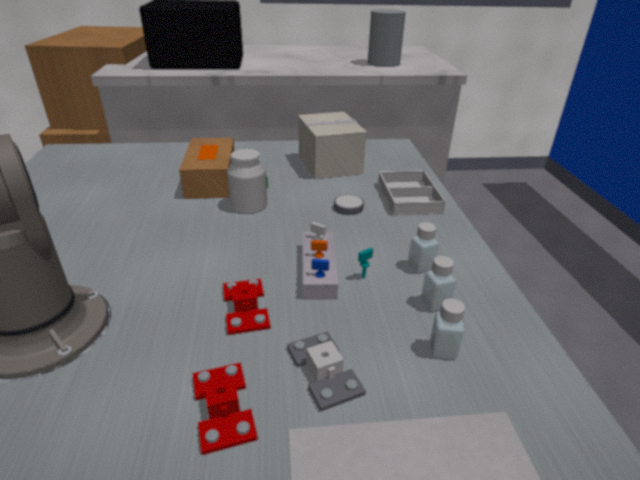

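Top view: blue screw in the rack at (328,252), grey foot with white boss at (422,262), red look-alikes below. Side view: blue at (320,267), boss hole at about (325,354). I'll take a closer look at both in crops.

Run:
```python
from h import *
np.set_printoptions(precision=4,suppress=True)
t=cv2.imread('pics/top1.png');s=cv2.imread('pics/side1.png')
def c(im,u,v,h=20): return cv2.resize(im[v-h:v+h,u-h:u+h],(400,300*0+280),interpolation=cv2.INTER_NEAREST)
cv2.imwrite('pics/crop.png',np.vstack([np.hstack([c(t,328,252),c(t,422,262)]),np.hstack([c(s,320,268),c(s,325,355)])]))
```

```text
(no output)
```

View pics/crop.png

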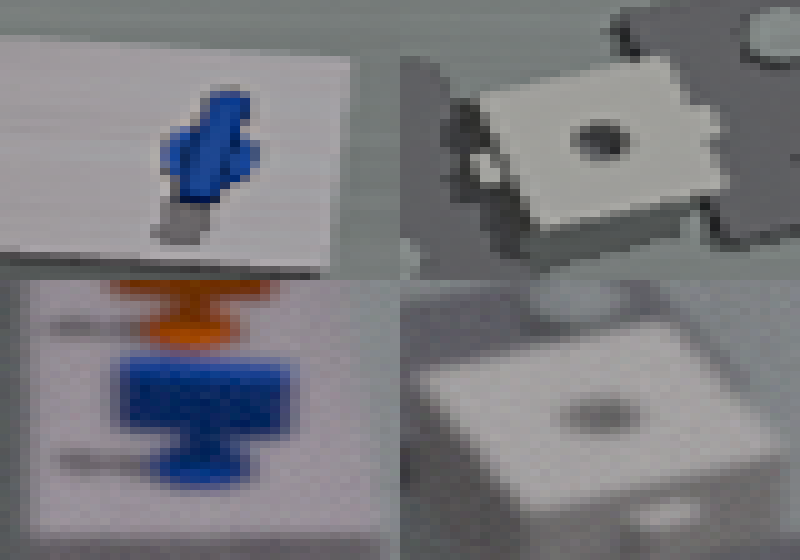

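The crops show the blue head and collar clearly (head running up-right in the top view, about broadside in the side view) and the bore as a dark spot in the white boss. I'll fit the screw's silhouette and the hole centre in both views.

```bash
cat >> h.py <<'E'
from scipy.optimize import minimize
S=8
def soft(im,u,v,h):
    a=im[v-h:v+h,u-h:u+h].astype(float); return np.clip(((a[...,2]-a[...,0])-25)/70,0,1)
def model(f,p,u,v,h,dz=0):  # p: x y yaw ; head centre z
    x,y,th,z=p; m=np.zeros((2*h*S,2*h*S),np.uint8); a=np.linspace(0,2*np.pi,24)
    bx=[(sx*.018,sy*.005) for sx in(-1,1) for sy in(-1,1)]
    for sec,z0,z1 in((bx,-.012,.012),([(.0045*np.cos(q),.0045*np.sin(q)) for q in a],-.022,-.012),([(.011*np.cos(q),.011*np.sin(q)) for q in a],-.026,-.022)):
        P=np.array([px(f,[x+c*np.cos(th)-s*np.sin(th),y+c*np.sin(th)+s*np.cos(th),z+k]) for c,s in sec for k in(z0,z1)])
        P=(P-[u-h-.5,v-h-.5])*S
        cv2.fillConvexPoly(m,cv2.convexHull(P.astype(np.float32)).round().astype(np.int32),1)
    return cv2.GaussianBlur(cv2.resize(m.astype(float),(2*h,2*h),interpolation=cv2.INTER_AREA),(3,3),.5)
def fit(views,p0,z):
    def cost(p): return sum(((model(f,[*p[:3],z],u,v,h)-soft(f['pixels'],u,v,h))**2).sum() for f,u,v,h in views)
    best=min((minimize(cost,[p0[0],p0[1],t],method='Nelder-Mead',options=dict(initial_simplex=[[p0[0],p0[1],t],[p0[0]+.006,p0[1],t],[p0[0],p0[1]+.006,t],[p0[0],p0[1],t+.3]],xatol=1e-4,fatol=1e-3)) for t in p0[2]),key=lambda q:q.fun)
    return best.x,best.fun
def hole(f,uv,h=4):
    u,v=np.round(uv).astype(int); g=f['pixels'][v-h:v+h+1,u-h:u+h+1].astype(float).mean(2)
    d=np.clip(np.percentile(g,70)-g-15,0,None); y,x=np.mgrid[v-h:v+h+1,u-h:u+h+1]
    return np.array([(d*x).sum(),(d*y).sum()])/d.sum()
E
python3 - <<'E'
from h import *
np.set_printoptions(precision=4,suppress=True)
T=imaging.grab_frame('top');D=imaging.grab_frame('side')
vt=(T,328,252,14);vs=(D,320,267,14)
for n,v in(('top',[vt]),('side',[vs]),('both',[vt,vs])): print(n,*fit(v,[.523,.072,[-.8,-.4,0,.4,.8]],.066))
for n,f,uv in(('top',T,(422,262)),('side',D,(325,354))):
    c=hole(f,uv,3 if n=='side' else 3); print(n,c,ray(f,c,.04),ray(f,c,.038))
g=outline_of('rack','top')
for d in g[:1]:
    P=np.argwhere(d['region'])[:,::-1].astype(np.float32); b=cv2.boxPoints(cv2.minAreaRect(P)); W=np.array([ray(T,q,.04) for q in b]); print(W[:,:2])
E
```

```text
top [ 0.5264  0.0711 -0.2468] 10.17319989612375
side [ 0.5251  0.0742 -0.8872] 53.02776609296162
both [ 0.5254  0.0717 -0.1394] 73.37367673400594
top [421.8199 261.6427] [ 0.5131 -0.1428  0.04  ] [ 0.5133 -0.1431  0.038 ]
side [324.886  354.0763] [ 0.5126 -0.1425  0.04  ] [ 0.5129 -0.1407  0.038 ]
[[0.499  0.2434]
 [0.5715 0.2401]
 [0.5595 0.0395]
 [0.4871 0.0443]]
```

Call:
carry_out --offset '[[0.8,-0.83,0.05],[0.8,-0.83,0.05],[0.8,-0.83,0.05],[0.8,-0.83,0.05],[0.8,-0.83,0.05],[0.8,-0.83,0.05],[0.8,-0.83,0.05],[0.8,-0.83,0.05]]' --turn '[[0,0,-0.8],[0,0,-0.8],[0,0,-0.8],[0,0,-0.8],[0,0,-0.8],[0,0,-0.8],[0,0,-0.8],[0,0,-0.8]]' --hand 0.5 --force 40

```text
clock: 1.55
tcp_pos: [0.4049, -0.2499, 0.2283]
orientation: [2.19, 2.251, -0.0]
contact_force: [0.8, 0.1, 0.1]
grip_width: 0.0429
```

```bash
cat >> h.py <<'E'
def plan(x,y,z,yaw):
    o=r.get_obs(); M=Ro.from_rotvec(o['orientation']); p=np.array(o['tcp_pos'])
    G=Ro.from_euler('z',yaw)*Ro.from_euler('x',np.pi)
    print('t',round(o['clock'],2),'tcp',p.round(4),'yaw',round(float(np.arctan2(*M.as_matrix()[[1,0],0])),4),'tilt',M.as_matrix()[:2,2].round(4),'j',np.round(o['joints'],2),'F',np.round(o['contact_force'],1),'w',round(float(o['grip_width']),4))
    print('offset',(M.inv().apply(np.array([x,y,z])-p)/.5).round(4),'turn',((M.inv()*G).as_rotvec()/1.5).round(4))
E
python3 -c "
from h import *
plan(.5263,.0715,.15,np.pi-.245)"
```

```text
t 1.55 tcp [ 0.4049 -0.2499  0.2283] yaw 1.5987 tilt [ 0.0008 -0.0008] j [ 0.76  0.19 -0.38  2.02  0.09  0.95  0.36] F [0.8 0.1 0.1] w 0.0429
offset [0.6359 0.2605 0.1563] turn [ 1.000e-04  8.000e-04 -8.653e-01]
```

Call:
carry_out --offset '[[0.636,0.26,0.156],[0.636,0.26,0.156],[0.636,0.26,0.156],[0.636,0.26,0.156],[0.636,0.26,0.156],[0.636,0.26,0.156],[0.636,0.26,0.156],[0.636,0.26,0.156]]' --turn '[[0,0,-0.865],[0,0,-0.865],[0,0,-0.865],[0,0,-0.865],[0,0,-0.865],[0,0,-0.865],[0,0,-0.865],[0,0,-0.865]]'

```text
clock: 2.35
tcp_pos: [0.5284, 0.0773, 0.1498]
orientation: [0.521, 3.098, 0.008]
contact_force: [-0.6, -0.6, 0.4]
grip_width: 0.0427
```

```bash
python3 -c "
from h import *
plan(.5263,.0715,.105,np.pi-.245)"
```

```text
t 2.35 tcp [0.5284 0.0773 0.1498] yaw 2.8082 tilt [0.0013 0.0052] j [ 0.31  0.46 -0.71  1.95  0.38  0.87  0.64] F [-0.6 -0.6  0.4] w 0.0427
offset [ 0.0001 -0.0128  0.0895] turn [ 0.0036 -0.0002 -0.0589]
```

Call:
carry_out --offset '[[0,-0.012,0.09],[0,-0.012,0.09],[0,-0.012,0.09],[0,-0.012,0.09]]' --turn '[[0,0,-0.059],[0,0,-0.059],[0,0,-0.059],[0,0,-0.059]]'

```text
clock: 2.75
tcp_pos: [0.5264, 0.0636, 0.1066]
orientation: [0.411, 3.112, 0.001]
contact_force: [0.2, -0.1, 0.8]
grip_width: 0.043
```

```bash
python3 -c "
from h import *
plan(.5263,.0715,.063,np.pi-.245)
T=imaging.grab_frame('top');D=imaging.grab_frame('side')
c=lambda f,u,v,h=60:cv2.resize(f['pixels'][v-h:v+h,u-h:u+h],(400,400),interpolation=cv2.INTER_CUBIC)
save('app.png',np.hstack([c(T,328,252),c(D,320,260)]))"
```

```text
t 2.75 tcp [0.5264 0.0636 0.1066] yaw 2.8788 tilt [0.0021 0.0002] j [ 0.31  0.51 -0.69  1.98  0.45  0.8   0.67] F [ 0.2 -0.1  0.8] w 0.043
offset [0.0044 0.0152 0.0871] turn [ 0.0005  0.0013 -0.0119]
```

View pics/app.png

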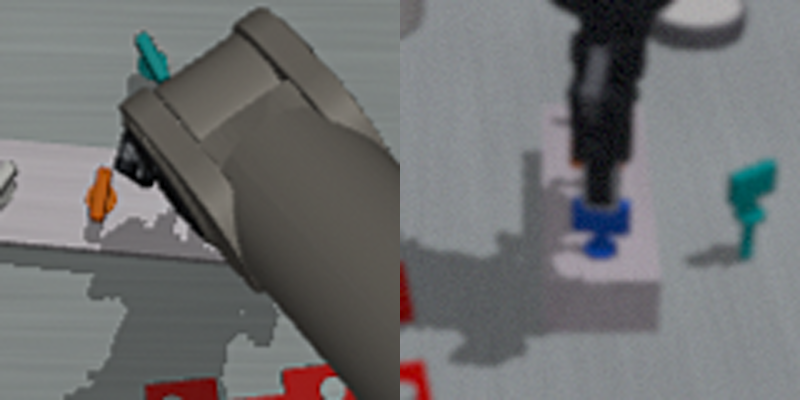

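The jaws straddle the blue head in line with it (side view, head at about (600,215) of the crop). I'll settle, then descend.

Call:
carry_out --offset '[[0,0,0],[0,0,0],[0,0,0]]' --turn '[[0,0,0],[0,0,0],[0,0,0]]'

```text
clock: 3.15
tcp_pos: [0.5256, 0.0634, 0.1054]
orientation: [0.408, 3.114, -0.0]
contact_force: [-0.9, -0.6, 0.3]
grip_width: 0.0427
```

```bash
python3 -c "
from h import *
plan(.5263,.0715,.063,np.pi-.245)"
```

```text
t 3.15 tcp [0.5256 0.0634 0.1054] yaw 2.8809 tilt [ 0.0007 -0.0001] j [ 0.31  0.52 -0.69  1.99  0.45  0.8   0.67] F [-0.9 -0.6  0.3] w 0.0427
offset [0.0028 0.0159 0.0848] turn [ 0.      0.0005 -0.0105]
```

Call:
carry_out --offset '[[0.003,0.016,0],[0.003,0.016,0.03],[0.003,0.016,0.06],[0.003,0.016,0.085],[0.003,0.016,0.085],[0.003,0.016,0.085]]' --turn '[[0,0,-0.01],[0,0,-0.01],[0,0,-0.01],[0,0,-0.01],[0,0,-0.01],[0,0,-0.01]]'

```text
clock: 3.75
tcp_pos: [0.5255, 0.0716, 0.0617]
orientation: [-0.384, -3.116, 0.0]
contact_force: [-0.2, 0.4, 0.4]
grip_width: 0.0426
```

Call:
carry_out --offset '[[0,0,0],[0,0,0],[0,0,0],[0,0,0],[0,0,0],[0,0,0],[0,0,0],[0,0,0]]' --turn '[[0,0,0],[0,0,0],[0,0,0],[0,0,0],[0,0,0],[0,0,0],[0,0,0],[0,0,0]]' --hand 1 --force 60

```text
clock: 4.55
tcp_pos: [0.5264, 0.0717, 0.063]
orientation: [0.384, 3.117, -0.0]
contact_force: [-1.1, -0.1, 5.7]
grip_width: 0.0092
```

```bash
python3 -c "
from h import *
plan(.5263,.0715,.063,np.pi-.245)"
```

```text
t 4.55 tcp [0.5264 0.0717 0.063 ] yaw 2.8962 tilt [ 0.0009 -0.0001] j [ 0.26  0.58 -0.65  2.    0.52  0.72  0.61] F [-1.1 -0.1  5.7] w 0.0092
offset [ 0.0002 -0.0004 -0.    ] turn [ 0.0001  0.0006 -0.0002]
```

Call:
carry_out --offset '[[0,0,-0.08],[0,0,-0.15],[-0.02,-0.1,-0.15],[-0.04,-0.2,-0.15],[-0.06,-0.3,-0.15],[-0.07,-0.37,-0.15],[-0.078,-0.423,-0.15],[-0.078,-0.423,-0.15]]' --turn '[[0,0,0],[0,0,0],[0,0,0],[0,0,0],[0,0,0],[0,0,0],[0,0,0],[0,0,0]]'

```text
clock: 5.35
tcp_pos: [0.5112, -0.1483, 0.1368]
orientation: [-0.396, -3.115, 0.003]
contact_force: [-0.3, 0.7, -1.2]
grip_width: 0.0088
```

Call:
carry_out --offset '[[0,0,0],[0,0,0],[0,0,0],[0,0,0]]' --turn '[[0,0,0],[0,0,0],[0,0,0],[0,0,0]]'

```text
clock: 5.75
tcp_pos: [0.5127, -0.1418, 0.1375]
orientation: [0.381, 3.118, 0.0]
contact_force: [0.3, -1.1, -0.2]
grip_width: 0.0092
```

```bash
python3 -c "
from h import *
plan(.5129,-.1427,.138,np.pi-.245)
T=imaging.grab_frame('top');D=imaging.grab_frame('side')
np.savez('d.npz',p=D['pixels'])
for q in('screw_grip','screw_tip','screw'):
  for d in look_for(q,'side')[:3]: X=w(D,d['xyz']); print(q,d['score'],X.round(4),px(D,X).round(1))
c=lambda f,u,v,h,s:cv2.resize(f['pixels'][v-h:v+h,u-h:u+h],(s,s),interpolation=cv2.INTER_CUBIC)
save('bore.png',np.hstack([c(T,422,262,45,300),c(D,325,325,50,500)[:500]]) if 0 else np.hstack([cv2.copyMakeBorder(c(T,422,262,45,300),0,200,0,0,0),c(D,325,325,50,500)]))"
```

```text
t 5.75 tcp [ 0.5127 -0.1418  0.1375] yaw 2.8984 tilt [0.0002 0.0002] j [ 0.7   0.47 -0.69  1.96  0.39  0.85  1.13] F [ 0.3 -1.1 -0.2] w 0.0092
offset [-0.0008 -0.0017 -0.0009] turn [0.0002 0.0001 0.0012]
screw_grip 0.72 [0.6272 0.1081 0.0539] [366.4 257.2]
screw_grip 0.56 [ 0.5111 -0.1425  0.1146] [325.1 320.3]
screw_tip 0.62 [ 0.5093 -0.1467  0.1219] [324.3 318.7]
screw_tip 0.57 [0.6239 0.1061 0.0548] [365.  257.4]
screw 0.64 [ 0.512  -0.1455  0.1176] [325.9 320.1]
screw 0.59 [0.6314 0.1067 0.0579] [368.6 255.9]
```

View pics/bore.png

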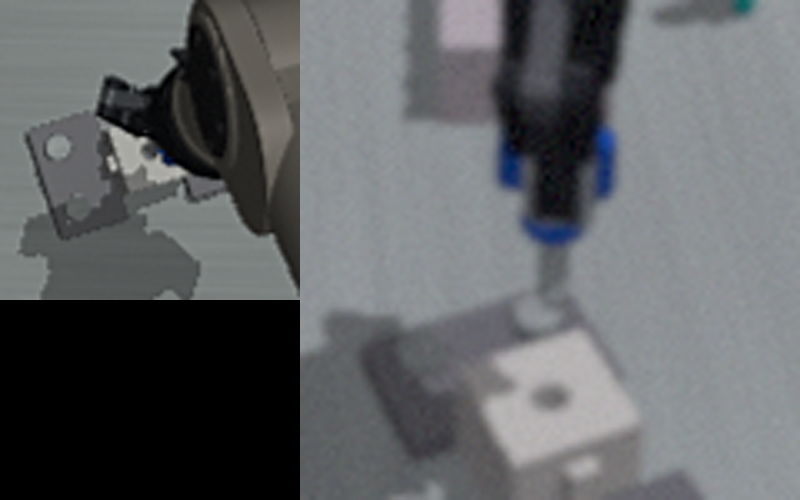

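Side crop: shank at about (553,265), collar centre about (551,232), bore at (551,396), so the screw is nearly above the hole. I'll check this with numbers.

Run:
```python
from h import *
np.set_printoptions(precision=4,suppress=True)
D=imaging.grab_frame('side'); im=D['pixels'].astype(float)
b=np.clip((im[...,2]-im[...,0]-25)/70,0,1); 
b[:, :310]=0; b[:,345:]=0
print((b[296:328,312:342]*9).round().astype(int))
o=r.get_obs(); p=np.array(o['tcp_pos']); g=p+[0,0,.003]
for n,k in(('head top',.012),('grip',0),('head bot',-.012),('collar top',-.022),('collar bot',-.026),('mid shank',-.043),('tip',-.06)): print(n,px(D,g+[0,0,k]))
ub=np.array([-np.cos(.245),np.sin(.245),0])
for s in(-1,1): print('wing',px(D,g+s*.018*ub))
print('collar front',px(D,g+[0,-.011,-.026]))
print('bore pred',px(D,[.5129,-.1427,.04]),'meas',hole(D,(325,354),3))
print(im[326:334,314:338].mean(2).round().astype(int))
```

```text
[[0 0 0 0 0 0 0 0 0 0 0 0 0 0 0 0 0 0 0 0 0 0 0 0 0 0 0 0 0 0]
 [0 0 0 0 0 0 0 0 0 0 0 0 0 0 0 0 0 0 0 0 0 0 0 0 0 0 0 0 0 0]
 [0 0 0 0 0 0 0 0 0 0 0 0 0 0 0 0 0 0 0 0 0 0 0 0 0 0 0 0 0 0]
 [0 0 0 0 0 0 0 0 0 0 0 0 0 0 0 0 0 0 0 0 0 0 0 0 0 0 0 0 0 0]
 [0 0 0 0 0 0 0 0 0 0 0 0 0 0 0 0 0 0 0 0 0 0 0 1 1 0 0 0 0 0]
 [0 0 0 0 0 0 0 0 0 0 0 0 0 0 0 0 0 0 0 0 0 0 3 6 6 3 0 0 0 0]
 [0 0 0 0 0 0 0 0 0 0 0 0 0 0 0 0 0 0 0 0 0 1 5 9 9 6 1 0 0 0]
 [0 0 0 1 0 0 0 0 0 0 0 0 0 0 0 0 0 0 0 0 0 0 6 9 9 8 1 0 0 0]
 [0 0 0 1 2 0 0 0 0 0 0 0 0 0 0 0 0 0 0 0 0 1 5 9 9 6 1 0 0 0]
 [0 0 0 2 1 0 0 0 0 0 0 0 0 0 0 0 0 0 0 0 0 0 4 9 9 5 0 0 0 0]
 [0 0 1 3 4 4 1 0 0 0 0 0 0 0 0 0 0 0 0 0 0 0 3 8 9 4 0 0 0 0]
 [0 0 1 4 7 7 3 0 0 0 0 0 0 0 0 0 0 0 0 0 0 0 2 7 8 4 0 0 0 0]
 [0 0 1 4 8 7 4 1 0 0 0 0 0 0 0 0 0 0 0 0 0 0 3 7 7 4 0 0 0 0]
 [0 0 0 4 8 7 4 1 0 0 0 0 0 0 0 0 0 0 0 0 0 0 3 7 7 4 0 0 0 0]
 [0 0 0 4 8 7 5 1 0 0 0 0 0 0 0 0 0 0 0 0 0 0 3 7 7 3 0 0 0 0]
 [0 0 0 3 7 8 5 1 0 0 0 0 0 0 0 0 0 0 0 0 0 0 3 8 6 2 0 0 0 0]
 [0 0 0 2 4 4 3 1 0 0 0 0 0 0 0 0 0 0 0 0 0 0 3 7 6 2 0 0 0 0]
 [0 0 0 0 0 1 1 0 0 0 0 0 0 0
[... 1362 characters left out ...]
40 145 145 144 146 144 142 123 104 100 101  98 100 113 133 143 148
  145 142 144 143 146 145]
 [143 146 144 144 145 145 144 139 125 107  98 102  97 101 116 136 145 147
  147 148 142 142 145 147]
 [146 143 139 142 143 146 144 139 124 106  97 103  99 101 115 136 146 144
  145 143 143 145 146 143]
 [145 140 143 141 144 144 143 138 123 103  98  99 101 106 120 140 144 149
  145 147 143 143 143 147]
 [145 144 146 143 144 145 142 135 118 102  99 100 104 112 124 139 147 149
  145 145 144 144 142 147]
 [145 146 144 142 140 139 140 135 119 100  99 100 113 120 127 139 143 146
  143 144 144 142 144 147]
 [146 143 137 138 136 128 130 129 117 105 102 109 122 123 124 136 140 146
  148 146 143 146 141 144]]
```

Run:
```python
from h import *
np.set_printoptions(precision=4,suppress=True)
D=imaging.grab_frame('side'); im0=cv2.imread('pics/side1.png')[...,::-1]
from scipy.ndimage import center_of_mass
def edge(im,u,v0,v1):  # row of blue's lower half-level edge, averaged over columns u-2..u+2
    b=np.clip((im[...,2].astype(float)-im[...,0]-25)/70,0,1)[v0:v1,u-2:u+3].mean(1); i=np.max(np.where(b>.45)); return v0+i+(b[i]-.45)/(b[i]-b[i+1])
def cost_fit(im,g,th,u,v,h,only):  # shift of the predicted silhouette (px)
    pass
g0=np.array([.5263,.0715,.066]); o=r.get_obs(); g1=np.array(o['tcp_pos'])+[0,0,.003]
for n,im,g,v0,v1 in(('rack',im0,g0,262,290),('hand',D['pixels'],g1,314,335)):
    pr=px(D,g+[0,-.011,-.026]); c=px(D,g+[0,0,-.026]); e=edge(im,int(round(c[0])),v0,v1); print(n,'pred',pr,'edge',e,'diff',e-pr[1], 'px per mm y',px(D,g+[0,.001,0])-px(D,g),'z',px(D,g+[0,0,.001])-px(D,g))
b=np.clip((im0[...,2].astype(float)-im0[...,0]-25)/70,0,1)[266:281,308:333]; print((b*9).round().astype(int)); print('pred0 collar',px(D,g0+[0,0,-.024]),'wings',[px(D,g0+s*np.array([.01747,-.00437,0])) for s in(-1,1)])
```

```text
rack pred [320.8284 278.3634] edge 276.7851063829787 diff -1.5782952986363057 px per mm y [-0.0495 -0.2914] z [ 0.0095 -0.4058]
hand pred [326.7794 325.4393] edge 323.3343373493976 diff -2.104994514122609 px per mm y [-0.0724 -0.436 ] z [ 0.0173 -0.5008]
[[0 0 0 0 3 6 7 7 8 8 7 8 8 8 8 8 8 9 7 6 3 0 0 0 0]
 [0 0 0 0 2 7 7 8 8 8 8 7 8 7 7 8 7 8 9 6 2 0 0 0 0]
 [0 0 0 0 1 4 5 5 7 6 6 8 8 7 7 8 8 8 8 6 2 0 0 0 0]
 [0 0 0 0 0 0 1 2 1 3 6 7 8 7 5 5 6 5 5 4 1 0 0 0 0]
 [0 0 0 0 0 0 0 0 0 2 4 7 7 6 5 4 3 1 1 1 0 0 0 0 0]
 [0 0 0 0 0 0 0 0 0 2 4 6 8 8 6 4 2 0 0 0 0 0 0 0 0]
 [0 0 0 0 0 0 0 0 3 5 6 7 8 8 7 5 2 0 0 0 0 0 0 0 0]
 [0 0 0 0 0 0 0 2 5 7 9 8 8 7 7 6 2 0 0 0 0 0 0 0 0]
 [0 0 0 0 0 0 0 4 8 9 9 9 9 9 9 8 3 0 0 0 0 0 0 0 0]
 [0 0 0 0 0 0 0 2 8 9 9 9 9 9 9 8 3 0 0 0 0 0 0 0 0]
 [0 0 0 0 0 0 0 0 2 6 9 9 9 9 8 4 1 0 0 0 0 0 0 0 0]
 [0 0 0 0 0 0 0 0 0 1 2 3 3 3 2 0 0 0 0 0 0 0 0 0 0]
 [0 0 0 0 0 0 0 0 0 0 0 0 0 0 0 0 0 0 0 0 0 0 0 0 0]
 [0 0 0 0 0 0 0 0 0 0 0 0 0 0 0 0 0 0 0 0 0 0 0 0 0]
 [0 0 0 0 0 0 0 0 0 0 0 0 0 0 0 0 0 0 0 0 0 0 0 0 0]]
pred0 collar [320.3071 274.2834] wings [array([311.6486, 263.7925]), array([329.4516, 265.5915])]
```

Call:
carry_out --offset '[[-0.0014,-0.0007,0.03],[-0.0014,-0.0007,0.06],[-0.0014,-0.0007,0.07],[-0.0014,-0.0007,0.07],[-0.0014,-0.0007,0.07],[-0.0014,-0.0007,0.07]]' --turn '[[0,0,0],[0,0,0],[0,0,0],[0,0,0],[0,0,0],[0,0,0]]'

```text
clock: 6.7
tcp_pos: [0.5134, -0.1435, 0.1028]
orientation: [0.384, 3.117, 0.0]
contact_force: [0.2, -0.1, -0.2]
grip_width: 0.0087
```

```bash
python3 -c "
from h import *
plan(.5133,-.1423,.099,np.pi-.245)
D=imaging.grab_frame('side'); o=r.get_obs(); p=np.array(o['tcp_pos'])
print('tip pred',px(D,p+[0,0,-.057]), px(D,p+[0,0,-.04]))
print(D['pixels'][338:364,312:340].mean(2).round().astype(int))
c=lambda f,u,v,h,s:cv2.resize(f['pixels'][v-h:v+h,u-h:u+h],(s,s),interpolation=cv2.INTER_CUBIC)
save('near.png',c(D,325,340,30,540))"
```

```text
t 6.7 tcp [ 0.5134 -0.1435  0.1028] yaw 2.8963 tilt [ 0.0007 -0.    ] j [ 0.68  0.52 -0.66  1.98  0.44  0.79  1.09] F [ 0.2 -0.1 -0.2] w 0.0087
offset [0.0008 0.0022 0.0076] turn [ 0.0001  0.0005 -0.0002]
tip pred [325.54080264 351.95863273] [325.80601727 344.5160756 ]
[[107 108 104 107 100 102 118 118 100  73  68  61  59  59  60  65  61  66
   76  95 120 139 144 146 146 146 144 144]
 [108 105 105 102 101  97 109 118 112  99  80  68  64  62  60  60  68  73
   90  98 118 133 141 146 143 144 142 144]
 [101 106 105 107  97  97  93 105 105 104  92  80  73  74  72  77  85 105
  120 123 119 126 134 140 144 146 146 145]
 [103 104 107 105 104  99  87  88  93 102  99  92  88  87  89  91 108 138
  153 152 134 127 126 138 149 146 145 150]
 [106 103 107 107 105  97  91  87  93 102  99  94  94  96 101 102 125 156
  171 169 153 134 124 133 138 146 149 147]
 [105 104 110 108 107 106 111 114 121 126 116 103  99 100  99 109 134 161
  181 177 165 145 127 129 138 146 144 146]
 [107 106 106 108 110 118 125 136 153 156 142 115  95  99 102 108 135 162
  180 186 173 159 136 130 131 137 145 146]
 [108 108 1
[... 1512 characters left out ...]
108 117 119 122 127 145 158 164 169 181 178 176 177 174 177 178 181 182
  182 183 180 181 181 183 181 179 181 183]
 [101 110 117 126 135 157 176 180 181 183 182 179 181 182 185 185 183 182
  181 183 179 181 181 183 182 184 181 179]
 [ 98 113 128 138 152 169 180 180 181 181 181 181 181 182 181 180 183 183
  182 183 182 183 182 178 177 171 170 163]
 [ 99 115 141 159 172 178 185 182 180 180 181 178 182 185 184 181 182 181
  182 180 182 178 175 174 165 160 150 141]
 [ 94 113 145 167 179 185 179 183 183 183 180 183 181 183 182 177 183 178
  177 176 172 167 155 151 143 136 128 126]
 [ 91 103 130 158 177 182 181 178 184 182 183 181 183 183 180 178 172 171
  162 157 152 141 132 125 125 123 121 121]]
```

View pics/near.png

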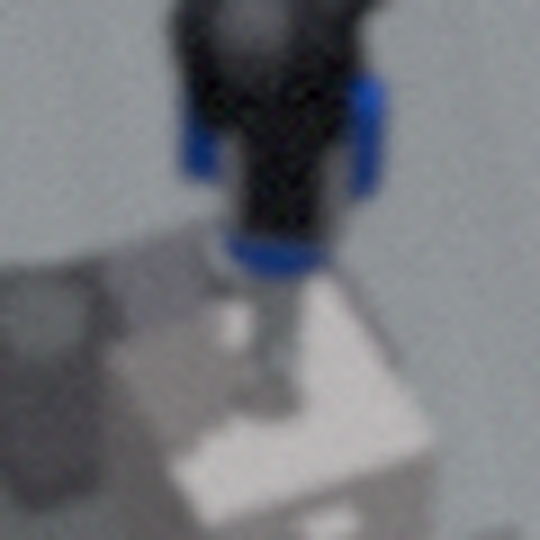

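Shank now stands right over the hole; its column (about 325) matches the bore's. The small remainder is in y, so I'll settle and take repeated readings.

Call:
carry_out --offset '[[0,0,0],[0,0,0]]' --turn '[[0,0,0],[0,0,0]]'

```text
clock: 6.95
tcp_pos: [0.5132, -0.1436, 0.1028]
orientation: [0.385, 3.117, -0.0]
contact_force: [-0.6, 0.6, -0.5]
grip_width: 0.0091
```

```bash
python3 -c "
from h import *
P=[]
for i in range(5): imaging.grab_frame('side'); P.append(r.get_obs()['tcp_pos'])
print(np.round(P,4)); plan(.5133,-.1423,.099,np.pi-.245)"
```

```text
[[ 0.5132 -0.1436  0.1027]
 [ 0.5131 -0.1436  0.1027]
 [ 0.5131 -0.1436  0.1026]
 [ 0.5131 -0.1436  0.1026]
 [ 0.5131 -0.1436  0.1025]]
t 7.2 tcp [ 0.5131 -0.1436  0.1025] yaw 2.8962 tilt [ 0.0001 -0.0001] j [ 0.68  0.52 -0.66  1.98  0.44  0.79  1.09] F [ 0.2  0.6 -0.2] w 0.0093
offset [0.0002 0.0026 0.0071] turn [-0.      0.0001 -0.0002]
```

Call:
carry_out --offset '[[0.0002,0.0026,0],[0.0002,0.0026,0.003],[0.0002,0.0026,0.006],[0.0002,0.0026,0.009],[0.0002,0.0026,0.012],[0.0002,0.0026,0.014],[0.0002,0.0026,0.014]]' --turn '[[0,0,0],[0,0,0],[0,0,0],[0,0,0],[0,0,0],[0,0,0],[0,0,0]]'

```text
clock: 7.9
tcp_pos: [0.5132, -0.1422, 0.0952]
orientation: [-0.384, -3.118, -0.0]
contact_force: [0.4, -0.9, -0.7]
grip_width: 0.0091
```

Tip about 2 mm below the mouth without contact force. I'll continue slowly.

Call:
carry_out --offset '[[0,0,0.003],[0,0,0.006],[0,0,0.008],[0,0,0.008]]' --turn '[[0,0,0],[0,0,0],[0,0,0],[0,0,0]]'

```text
clock: 8.3
tcp_pos: [0.5131, -0.1424, 0.0912]
orientation: [-0.385, -3.118, 0.0]
contact_force: [-0.3, -1.5, -0.9]
grip_width: 0.0089
```

Call:
carry_out --offset '[[0,0,0.003],[0,0,0.006],[0,0,0.008],[0,0,0.008]]' --turn '[[0,0,0],[0,0,0],[0,0,0],[0,0,0]]'

```text
clock: 8.7
tcp_pos: [0.5131, -0.1424, 0.0872]
orientation: [-0.384, -3.118, 0.0]
contact_force: [-1.1, -1.4, -1.8]
grip_width: 0.0089
```

Call:
carry_out --offset '[[0,0,0.002],[0,0,0.004],[0,0,0.006],[0,0,0.008],[0,0,0.008]]' --turn '[[0,0,0],[0,0,0],[0,0,0],[0,0,0],[0,0,0]]'

```text
clock: 9.2
tcp_pos: [0.5132, -0.1424, 0.0833]
orientation: [-0.384, -3.118, 0.0]
contact_force: [-1.1, -2.1, -1.5]
grip_width: 0.0091
```

Call:
carry_out --offset '[[0,0,0.002],[0,0,0.004],[0,0,0.004]]' --turn '[[0,0,0],[0,0,0],[0,0,0]]'

```text
clock: 9.5
tcp_pos: [0.5132, -0.1424, 0.0815]
orientation: [-0.385, -3.118, 0.0]
contact_force: [-1.6, -3.1, 2.2]
grip_width: 0.0088
```

Call:
carry_out --offset '[[0.0003,-0.0008,0],[0.0003,-0.0008,0.002],[0.0003,-0.0008,0.002],[0.0003,-0.0008,0.002]]' --turn '[[0,0,0],[0,0,0],[0,0,0],[0,0,0]]'

```text
clock: 9.9
tcp_pos: [0.5133, -0.1425, 0.0808]
orientation: [0.384, 3.118, -0.0]
contact_force: [-2.8, -2.6, 4.5]
grip_width: 0.0094
```

Call:
carry_out --offset '[[0.0006,-0.0004,0.001],[0.0006,-0.0004,0.002],[0.0006,-0.0004,0.002],[0.0006,-0.0004,0.002]]' --turn '[[0,0,0],[0,0,0],[0,0,0],[0,0,0]]'

```text
clock: 10.3
tcp_pos: [0.5133, -0.1425, 0.0802]
orientation: [0.384, 3.117, -0.0]
contact_force: [-3.1, -1.2, 8.4]
grip_width: 0.0093
```

Call:
carry_out --offset '[[0.0004,0,0.002],[0.0004,0,0.0036],[0.0004,0,0.0036],[0.0004,0,0.0036]]' --turn '[[0,0,0],[0,0,0],[0,0,0],[0,0,0]]' --force 90

```text
clock: 10.7
tcp_pos: [0.5134, -0.1425, 0.0791]
orientation: [0.384, 3.116, -0.001]
contact_force: [-3.8, -1.2, 14.6]
grip_width: 0.0085
```

Call:
carry_out --offset '[[0.0008,0,0.0002],[0.0008,0,0.0003],[0.0008,0,0.0005],[0.0008,0,0.0006],[0.0008,0,0.0008],[0.0008,0,0.001],[0.0008,0,0.0012],[0.0008,0,0.0012]]' --turn '[[0,0,0.05],[0,0,0.1],[0,0,0.16],[0,0,0.22],[0,0,0.28],[0,0,0.34],[0,0,0.4],[0,0,0.4]]'

```text
clock: 11.5
tcp_pos: [0.513, -0.1434, 0.0786]
orientation: [1.292, 2.861, -0.002]
contact_force: [-4.6, -4.4, 15.4]
grip_width: 0.0084
```

```bash
python3 -c "
from h import *
plan(.5133,-.1423,.099,np.pi-.245); print(r.get_obs()['moment'])"
```

```text
t 11.5 tcp [ 0.513  -0.1434  0.0786] yaw 2.2935 tilt [ 0.0017 -0.0021] j [ 0.54  0.52 -0.49  2.    0.37  0.71  0.55] F [-4.6 -4.4 15.4] w 0.0084
offset [ 0.0012  0.0019 -0.0408] turn [-0.0006  0.0018 -0.4021]
[-0.93730699  1.17991773 -0.01498268]
```

Call:
carry_out --offset '[[0,-0.001,0.0002],[0,-0.002,0.0004],[0,-0.0024,0.0006],[0,-0.0024,0.0008],[0,-0.0024,0.001],[0,-0.0024,0.0012],[0,-0.0024,0.0014],[0,-0.0024,0.0014]]' --turn '[[0,0,0.07],[0,0,0.14],[0,0,0.21],[0,0,0.28],[0,0,0.35],[0,0,0.42],[0,0,0.48],[0,0,0.48]]'

```text
clock: 12.3
tcp_pos: [0.512, -0.1443, 0.0779]
orientation: [2.217, 2.223, -0.0]
contact_force: [-4.7, -3.3, 16.5]
grip_width: 0.0086
```

```bash
cat >> h.py <<'E'
def st():
    o=r.get_obs(); M=Ro.from_rotvec(o['orientation']); F=np.array(o['contact_force'])
    print('t',round(o['clock'],2),'tcp',np.round(o['tcp_pos'],4),'yaw',round(float(np.arctan2(*M.as_matrix()[[1,0],0])),3),'tilt',M.as_matrix()[:2,2].round(4),'j7',round(o['joints'][6],2),'F',F.round(1),'Ftool',M.inv().apply(F).round(1),'mz',round(o['moment'][2],3),'w',round(float(o['grip_width']),4))
E
python3 -c "
from h import *
st()"
```

```text
t 12.3 tcp [ 0.512  -0.1443  0.0779] yaw 1.573 tilt [ 0.0016 -0.002 ] j7 -0.05 F [-4.7 -3.3 16.5] Ftool [ -3.4  -4.7 -16.5] mz 0.024 w 0.0086
```

Call:
carry_out --offset '[[-0.0005,-0.0008,0.0001],[-0.001,-0.0016,0.0003],[-0.001,-0.0016,0.0005],[-0.001,-0.0016,0.0006],[-0.001,-0.0016,0.0008],[-0.001,-0.0016,0.001],[-0.001,-0.0016,0.0012],[-0.001,-0.0016,0.0012]]' --turn '[[0,0,0.07],[0,0,0.14],[0,0,0.21],[0,0,0.28],[0,0,0.35],[0,0,0.42],[0,0,0.48],[0,0,0.48]]'

```text
clock: 13.1
tcp_pos: [0.5107, -0.1444, 0.077]
orientation: [2.858, 1.3, 0.0]
contact_force: [-6.0, -3.2, 15.1]
grip_width: 0.0088
```

```bash
python3 -c "
from h import *
st()"
```

```text
t 13.1 tcp [ 0.5107 -0.1444  0.077 ] yaw 0.854 tilt [ 0.0008 -0.0012] j7 -0.65 F [-6.  -3.2 15.1] Ftool [ -6.3  -2.4 -15.1] mz -0.031 w 0.0088
```

Call:
carry_out --offset '[[-0.0005,-0.001,0.0002],[-0.001,-0.0018,0.0004],[-0.0015,-0.0024,0.0006],[-0.0015,-0.0024,0.0008],[-0.0015,-0.0024,0.001],[-0.0015,-0.0024,0.0012],[-0.0015,-0.0024,0.0014],[-0.0015,-0.0024,0.0014]]' --turn '[[0,0,0.07],[0,0,0.14],[0,0,0.21],[0,0,0.28],[0,0,0.35],[0,0,0.42],[0,0,0.48],[0,0,0.48]]'

```text
clock: 13.9
tcp_pos: [0.5095, -0.1437, 0.0762]
orientation: [3.134, 0.21, 0.002]
contact_force: [-4.2, -1.1, 15.2]
grip_width: 0.0086
```

```bash
python3 -c "
from h import *
st()"
```

```text
t 13.9 tcp [ 0.5095 -0.1437  0.0762] yaw 0.134 tilt [ 0.0012 -0.0005] j7 -1.24 F [-4.2 -1.1 15.2] Ftool [ -4.3   0.6 -15.2] mz -0.015 w 0.0086
```

Call:
carry_out --offset '[[-0.0003,-0.0005,0.0002],[-0.0006,-0.001,0.0004],[-0.001,-0.0016,0.0006],[-0.001,-0.002,0.0008],[-0.001,-0.0024,0.001],[-0.001,-0.0024,0.001],[-0.001,-0.0024,0.001]]' --turn '[[0,0,0.07],[0,0,0.14],[0,0,0.21],[0,0,0.28],[0,0,0.33],[0,0,0.33],[0,0,0.33]]'

```text
clock: 14.6
tcp_pos: [0.5092, -0.1427, 0.0758]
orientation: [3.091, -0.56, 0.003]
contact_force: [-4.6, -2.2, 14.4]
grip_width: 0.0089
```

```bash
python3 -c "
from h import *
st()"
```

```text
t 14.6 tcp [ 0.5092 -0.1427  0.0758] yaw -0.359 tilt [ 0.0018 -0.0004] j7 -1.64 F [-4.6 -2.2 14.4] Ftool [ -3.6   3.7 -14.4] mz 0.024 w 0.0089
```

Call:
carry_out --offset '[[-0.0008,0.0008,-0.002],[-0.0016,0.0016,-0.004],[-0.0016,0.0016,-0.0055],[-0.0016,0.0016,-0.0055]]' --turn '[[0,0,0],[0,0,0],[0,0,0],[0,0,0]]'

```text
clock: 15.0
tcp_pos: [0.5086, -0.1427, 0.0779]
orientation: [-3.091, 0.559, -0.004]
contact_force: [-0.2, -1.5, 5.2]
grip_width: 0.0085
```

```bash
python3 -c "
from h import *
st()"
```

```text
t 15.0 tcp [ 0.5086 -0.1427  0.0779] yaw -0.358 tilt [ 0.0027 -0.0001] j7 -1.64 F [-0.2 -1.5  5.2] Ftool [ 0.3  1.5 -5.2] mz 0.021 w 0.0085
```

Call:
carry_out --offset '[[0,0,0],[0,0,0],[0,0,0],[0,0,0],[0,0,0],[0,0,0]]' --turn '[[0,0,0],[0,0,0],[0,0,0],[0,0,0],[0,0,0],[0,0,0]]' --hand 0.5

```text
clock: 15.6
tcp_pos: [0.5073, -0.143, 0.0772]
orientation: [-3.091, 0.56, 0.0]
contact_force: [0.9, 0.4, 0.5]
grip_width: 0.0424
```

Call:
carry_out --offset '[[0,0,-0.02],[0,0,-0.06],[0,0,-0.14],[0,0,-0.22],[0,0,-0.3],[0,0,-0.3]]' --turn '[[0,0,0],[0,0,0],[0,0,0],[0,0,0],[0,0,0],[0,0,0]]'

```text
clock: 16.2
tcp_pos: [0.5105, -0.144, 0.2336]
orientation: [-3.09, 0.561, -0.017]
contact_force: [1.4, -0.5, -0.6]
grip_width: 0.0426
```

```bash
python3 -c "
from h import *
st()
T=imaging.grab_frame('top');D=imaging.grab_frame('side')
c=lambda f,u,v,h,s:cv2.resize(f['pixels'][v-h:v+h,u-h:u+h],(s,s),interpolation=cv2.INTER_CUBIC)
save('end.png',np.hstack([c(T,400,262,60,400),c(D,325,330,50,400)]))"
```

```text
t 16.2 tcp [ 0.5105 -0.144   0.2336] yaw -0.359 tilt [ 0.0108 -0.0012] j7 -1.7 F [ 1.4 -0.5 -0.6] Ftool [ 1.5 -0.   0.7] mz 0.038 w 0.0426
```

View pics/end.png

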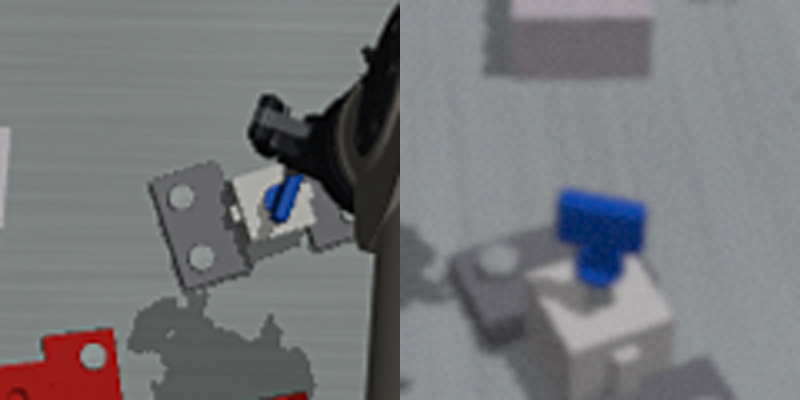

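The screw stands upright alone in the boss (side crop head about (600,222)), and the gripper is clear of it. One check of its yaw and sink depth, with the rest of the scene for disturbance.

Run:
```python
from h import *
np.set_printoptions(precision=4,suppress=True)
T=imaging.grab_frame('top');D=imaging.grab_frame('side')
vs=(D,325,325,20)
for z in(.076,.078,.080,.082,.084,.086):
    print(z,'side',*fit([vs],[.511,-.1423,[-.6,-.36,0]],z))
for n,f in(('top',T),('side',D)):
    a=cv2.imread(f'pics/{n}1.png')[...,::-1].astype(int); d=np.abs(a-f['pixels']).max(2)>40
    d=cv2.morphologyEx(d.astype(np.uint8),cv2.MORPH_OPEN,np.ones((3,3))); k,_,s,_=cv2.connectedComponentsWithStats(d); print(n,s[1:].tolist())
st()
```

```text
0.076 side [ 0.512  -0.1369 -0.5607] 35.277141738587886
0.078 side [ 0.5115 -0.1393 -0.5655] 36.29633214122751
0.08 side [ 0.5114 -0.1412 -0.6059] 37.90672356244032
0.082 side [ 0.5113 -0.1441 -0.7207] 38.5062138657653
0.084 side [ 0.5113 -0.1457 -0.7301] 39.23967731204821
0.086 side [ 0.5108 -0.1476 -0.7626] 40.76980615141653
top [[414, 199, 116, 281, 10851], [476, 205, 46, 34, 271], [324, 245, 10, 22, 140], [510, 253, 3, 3, 9], [554, 418, 80, 62, 2627]]
side [[250, 0, 128, 78, 6768], [0, 54, 50, 168, 2756], [342, 79, 3, 3, 9], [302, 80, 3, 3, 9], [299, 86, 3, 3, 9], [298, 111, 64, 26, 1155], [296, 137, 65, 142, 5152], [32, 207, 7, 7, 42], [311, 328, 25, 29, 444], [103, 331, 3, 3, 9], [62, 346, 3, 3, 9], [85, 347, 7, 6, 23], [238, 363, 3, 4, 12], [216, 367, 3, 3, 9], [212, 369, 3, 3, 9]]
t 16.4 tcp [ 0.5066 -0.1428  0.2267] yaw -0.359 tilt [-0.0013  0.0003] j7 -1.7 F [ 0.3  0.3 -0.1] Ftool [ 0.2 -0.4  0.1] mz 0.048 w 0.043
```

```bash
python3 -c "
from h import *
print(r.hand_in())"
```

```text
the job is handed in; nothing more can be done
None
```

The blue screw is standing by itself, tip down in the white boss on the grey foot, with its thread started. I handed the job in at about 16.4 s; no verdict is reported.

- **Driving:** I turned the screw about 3.26 rad clockwise. Between strokes the wrist read 14–17 N of downward push, under the 30 N limit. Force was only read at the end of each move.
- **Sink:** The hand sank 3.3 mm over the turn at nearly constant force. At 1 mm per rad, that puts the thread at about 3.2 rad, or half a turn.
- **After release:** The pictures show the screw upright with the gripper well clear of it. Wrist force was about zero. I compared pictures only from before and after. Apart from the missing blue screw, the clear changes were in the areas of the arm and its shadow, or the foot. The top-view ones were not checked one by one.

**What disagreed:**
- **Side force:** The tool had to follow a circle of about 2 mm while turning, because the screw was gripped off-centre. Lateral force reached about 7 N.
- **Height:** The side-camera fit, taking the bore's y as known, puts the head centre at about 80–81 mm, close to the 81 mm I expected.
- **Head angle:** The camera readings (about -0.5 rad in the top view, -0.6 in the side fit) differ from the tool's -0.36 rad. I trusted the tool and the sink depth.

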